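Hold the repaired supply module level over its empty bay

TASK

One of the two bays in the open bench-supply case is empty. Pick up the loose power-supply module at its balance point and hold it level and squarely over the empty bay, turned the same way as the module already fitted (transformer towards the rear panel), with its underside about 40 mm above the brass mounting posts so that I can plug in the leads underneath. Do not knock the case or the fitted module, leave everything else on the bench where it is, and finish still holding the module there, not set down.

Things in the scene. Friction and masses are not known exactly. Their poses are not given: they have to be found in the camera images.
- module: Loose supply module, 0.5 to 0.8 kg: aluminium U-channel 170 mm long (x), 54 mm wide outside (y), with plain side walls 28 mm high, firm enough to grip across. Heavy steel-and-amber transformer at its +x end (top 43 mm above the underside); green board, capacitors (39 mm high) and black heat sink on the light end. Lies flat on the bench mat, walls up. Origin: middle of its underside; z up.
- balance (a point): Balance point of the module: 43 mm from the module's origin along its +x axis, towards the transformer, on the centre line, in line with the inner face of the transformer; the point lies 14 mm above the underside, half way up the side walls. The walls are smooth and slippery: a grip of 20 to 40 N carries the module here, but held well away from this point it tips.
- transformer (a point): Top centre of the loose module's transformer: 60 mm from the module's origin along its +x, 43 mm above the underside. The transformer is 36 mm long.
- case: Open bench-supply case, fixed: grey tray 260 mm deep (x) by 250 mm wide (y), side walls 33 mm high, white front panel with knobs on its -x side, bare aluminium rear panel on its +x side, both 70 mm high. Two bays side by side, 110 mm apart, each with four brass posts. Origin: middle of its underside; +x points to the rear panel, +y to the left bay.
- bay_left (a point): Middle of the left bay (on the case's +y side), at the height of the tops of its four brass posts, 13 mm above the bench. Axes as the case's. A module in place has its origin here and its x along the case's x.
- bay_right (a point): The same for the right bay (on the case's -y side).
- fitted: The module already screwed down in one of the two bays, alike in every way to the loose one; top of its transformer 56 mm above the bench. Origin: middle of its underside. The other bay is empty, with only a tan insulating card between its posts.
- screwdriver: Screwdriver, 160 mm long, lying on the bench: leave alone. Origin near its middle.
- solder_spool: Spool of solder, 52 mm across, 40 mm high, standing on the bench: leave alone. Origin: middle of its underside.
- flux_jar: Small jar with a red cap, 48 mm across, 45 mm high: leave alone. Origin: middle of its underside.
- multimeter: Yellow hand-held multimeter, 150 x 75 x 39 mm, lying on its back: leave alone. Origin: middle of its underside.
- phone_shell: Black open phone shell with a board in it, 140 x 68 x 10 mm: leave alone. Origin: middle of its underside.
- cutters: Side cutters with orange handles, about 125 mm long, 14 mm high: leave alone. Origin under the joint.

How it is judged (in metres and radians):
On the way:
1. the module is lifted clear of the bench by the fingers, gripped within 15 mm (along its length) of the balance point, and level within 8 degrees (height (world z) of module above 0.025 m and angle between module's own z axis and vertical below 0.14 rad and contact force between the fingers and module above 1 N and x of the grasp point in the frame of balance between -0.015 and 0.015 m), for 0.2 s.
At the end, for the whole second after the job is handed in: Gripped within 15 mm of the balance point, still, level within 4 degrees, over the empty bay: centred within 15 mm in the case's x and y, within 7 degrees of its x, transformer to the rear, underside 22 to 58 mm above the posts, touching no case or fitted module; other things moved under 20 mm (((horizontal distance between fitted and bay_right below 0.03 m and x of module in the frame of bay_left between -0.015 and 0.015 m and y of module in the frame of bay_left between -0.015 and 0.015 m and z of module in the frame of bay_left between 0.022 and 0.058 m and angle between the x axis of module and the x axis of bay_left, either way round below 0.12 rad and x of transformer in the frame of bay_left above 0.03 m) or (horizontal distance between fitted and bay_left below 0.03 m and x of module in the frame of bay_right between -0.015 and 0.015 m and y of module in the frame of bay_right between -0.015 and 0.015 m and z of module in the frame of bay_right between 0.022 and 0.058 m and angle between the x axis of module and the x axis of bay_right, either way round below 0.12 rad and x of transformer in the frame of bay_right above 0.03 m)) and angle between module's own z axis and vertical below 0.07 rad and contact force between the fingers and module above 1 N and x of the grasp point in the frame of balance between -0.015 and 0.015 m and contact force between module and case below 0.3 N and contact force between module and fitted below 0.3 N and linear speed of module below 0.02 m/s and angular speed of module below 0.15 rad/s and distance of each of screwdriver, solder_spool, flux_jar, multimeter, phone_shell, cutters from where it was at the start of the episode below 0.02 m); the arm keeps its last pose, push and grip.
It fails at once if the module is tipped more than 20 degrees (angle between module's own z axis and vertical above 0.35 rad).
It fails at once if the module or the robot knocks the case or the fitted module (more than 6 N) (contact force between any of module, the arm, the fingers and case above 6 N or contact force between any of module, the arm, the fingers and fitted above 6 N).
It fails at once if another loose thing on the bench is moved by 20 mm or more (distance of any of screwdriver, solder_spool, flux_jar, multimeter, phone_shell, cutters from where it was at the start of the episode above 0.02 m).
It also fails if it takes over 40 s, if anything falls off the work surface, if the arm or the gripper's body presses on something with over 40 N, if the wrist force passes 120 N, or if a joint passes its speed limit or range.

ROBOT

A 6-joint arm with a two-finger parallel gripper is mounted at the origin on the work surface. World frame = base frame: x ahead of the robot, y to its left, z up, the work surface at z = 0. Lengths are in mm, angles in rad, forces in N, time in s.
With the tool pointing down it reaches from about 400 to 925 mm from the base axis. Payload 12.5 kg.
Tool frame: the origin (TCP) lies midway between the tips of the shut fingers; the grasp point (between the pads) lies 19 mm behind it (env.pinch_z is the z of the grasp point in the tool frame, in mm); z points along the fingers, y is the line along which they close (so a half turn about z gives the same grasp; the last joint's range is limited). The gripper opens to 95 mm and grips with 3 to 60 N. Pads are 20 mm wide; open, the fingers measure 119 mm over their backs; the gripper's body (75 mm by 180 mm) begins 59 mm behind the grasp point.
Start: joints at [1.08, 0.491, 1.559, -0, 1.092, -0.106], TCP at [234.594, 579.321, 214.661] pointing down, gripper open.
Joint ranges: [-3.1, 3.1], [-0.84, 2.19], [0.05, 2.79], [-1.13, 4.28], [0.06, 2.93], [-2.69, 2.69]. Speed limits (rad/s): [2.22, 2.22, 2.79, 3.14, 3.14, 3.14].

INTERFACE

Orientations are given as [roll, pitch, yaw] about the fixed x, y, z axes, in that order (R = Rz(yaw) Ry(pitch) Rx(roll)).
In Python, from cell import env, eyes gives the robot as it stands.
- The arm moves only by the shell command python3 -m inch 'ROWS'. ROWS is JSON, a list of rows, each a list of 3 entries, a list of its own where there are three numbers: the shift along the tool's x, y, z in units of 60 mm (1.0 is 60 mm), then the turn about the tool's z in units of 5 degrees (1.0 is 5 degrees), then the closure, from -1 (fully open) to 1 (shut). In form: [[[tx, ty, tz], turn, claw], ...]. A call has exactly 10 rows; each row shifts and turns the commanded pose from where the row before left it, along the tool's axes as they then stand; what a row does not reach is not made up. A row lasts 1/8 s, in which the tool goes at most 62.5 mm and 10.7 degrees, less where a joint would pass 70% of its speed; a pose out of reach is approached as far as the arm can. A call is refused whole if a number of a shift passes 1 or a number of a turn 1, either way. A call with a gripper value outside its range is refused whole. The fingers move at their own pace and stop on an object; the grip force is fixed at half the most. Time passes only in rows, so rows that do not move let the fingers close, or fill a call up. It gives the time, the measured TCP pose, the force, the opening and the grip force at its end, in the units of the state.
- env.state(): the state, without advancing time (a new reading comes with each control period).
- eyes.read_camera(name): name is "scene" or "top"; returns a dict with "pixels" (480x640x3 uint8, red, green, blue), "fx", "fy", "cx", "cy" (pixels), "extrinsics" (4x4, takes a point from world to camera coordinates). Camera axes: x right, y down, z forward; pixel columns grow to the right and rows downward; lengths in mm; the calibration is good to about 2 mm. A picture is of the moment at which its call begins. There is no depth.
- env.job_done(): hands the job in; it is judged then, once.
Trained networks look in a picture, given as the dict that the camera call returned (one of the last four; its "shot" number tells which), for a name from the list of things; names that differ only in an ending like _2 or _b are one class to them, and where a whole thing is asked for, a point or a joint stands for the part that bears it (a point fixed in the world has none). Each returns a list of dicts, best first, with "score" (0 to 1); they miss things now and then, are a little off and sometimes report something else, mostly with a low value. They report only what shows in the picture. A call takes as long as a camera call.
- eyes.boxes_of(name, picture): "centre" ([row, column] in pixels, amid what is visible of it).
- eyes.cut_out(name, picture): "mask" (480x640 bool, what is visible of it) and "centre" ([row, column] in pixels, amid what is visible of it).
- eyes.spot_point(name, picture): "centre" ([row, column] in pixels: a listed point, or the origin of a listed thing).
The state is a dict: "t": time; "joints": joint angles; "qvel": joint speeds; "tau": joint torques, N m; "eef_pos": TCP position; "tcp_rot": TCP orientation; "ft_force": force on the tool from outside, world axes, zero at the start; "moment": the same for the moment, N m; "opening": opening from 0.0 (shut) to 1.0 (fully open); "grip_force": force on a finger pad.
Only numpy, scipy, OpenCV 4.12 (cv2) and the standard library are available. Lean on these libraries where they do the work, as an engineer would, in place of code of your own. Each camera call takes 0.05 s, during which the arm holds its last target. There are 200 camera calls.

## Working session

There is one attempt and no reset: what is moved stays moved. The work goes in short steps, Python scripts to look and compute and a shell command to move; the robot and the scene stay as the last step left them, time stands still between calls to the robot, and variables do not carry over. Pictures are saved under pics/ and viewed, at most 10 in all, crops included, and the job is handed in when it is done.

```bash
mkdir -p pics; cat > h.py <<'E'
import numpy as np, cv2
from cell import env, eyes
def ray(p,rc,z):
    E=np.array(p["extrinsics"]);R,t=E[:3,:3],E[:3,3]
    d=R.T@np.array([(rc[1]-p["cx"])/p["fx"],(rc[0]-p["cy"])/p["fy"],1]);c=-R.T@t
    return (c+d*(z-c[2])/d[2]).round(1)
def save(p,n): cv2.imwrite("pics/"+n,cv2.cvtColor(p["pixels"],cv2.COLOR_RGB2BGR))
E
python3 - <<'E'
from h import *
print(env.state(), env.pinch_z)
Z=dict(module=0,balance=14,transformer=43,case=0,bay_left=13,bay_right=13,fitted=13)
for c in("top","scene"):
    p=eyes.read_camera(c);save(p,c+"0.png")
    for n,z in Z.items():
        for r in eyes.spot_point(n,p)[:3]: print(c,n,round(r["score"],2),np.round(r["centre"]),ray(p,r["centre"],z))
    for n in("screwdriver","solder_spool","flux_jar","multimeter","phone_shell","cutters"):
        for r in eyes.spot_point(n,p)[:1]: print(c,n,round(r["score"],2),np.round(r["centre"]),ray(p,r["centre"],0))
E
```

```text
{'t': 0.0, 'joints': array([ 1.08041768e+00,  4.91550953e-01,  1.55945682e+00,  7.72538514e-06,
        1.09167239e+00, -1.05587211e-01]), 'qvel': array([ 0.00030583,  0.00039985, -0.00094509,  0.00022622, -0.00145671,
        0.0009352 ]), 'tau': array([-4.34932617e-04, -6.12647152e+01, -2.58186507e+01,  6.93228585e-02,
        4.80353634e-02, -4.73384762e-05]), 'eef_pos': array([234.45967778, 579.09711903, 214.06455196]), 'tcp_rot': array([-3.14051192e+00, -1.21427361e-04,  2.75679759e+00]), 'ft_force': array([-0.14834055, -0.3207126 , -0.18648298]), 'moment': array([ 0.00788975, -0.01075074,  0.02642186]), 'grip_force': 0.0, 'opening': 1.0000633418617575} -18.8
top module 0.7 [264. 403.] [ 518.2 -185.8    0. ]
top balance 0.72 [247. 409.] [ 560.3 -199.9   14. ]
top balance 0.64 [252. 223.] [549.1 257.6  14. ]
top transformer 0.63 [237. 418.] [ 581.3 -216.7   43. ]
top case 0.57 [260. 246.] [530.6 201.6   0. ]
top bay_left 0.58 [256. 224.] [541.8 254.9  13. ]
top bay_left 0.5 [261. 246.] [528.9 201.6  13. ]
top bay_right 0.97 [256. 269.] [539.1 143.6  13. ]
top bay_right 0.25 [241.
[... 500 characters left out ...]
. ]
scene transformer 0.78 [255. 226.] [ 582.9 -200.6   43. ]
scene case 0.8 [247. 380.] [547.8 198.1   0. ]
scene bay_left 0.58 [238. 403.] [533.6 261.9  13. ]
scene bay_left 0.43 [238. 400.] [530.7 255.   13. ]
scene bay_left 0.26 [241. 129.] [ 437.5 -456.5   13. ]
scene bay_right 0.97 [242. 359.] [535.4 144.8  13. ]
scene fitted 0.79 [239. 400.] [537.8 252.5  13. ]
scene screwdriver 0.81 [241. 126.] [ 417.9 -471.4    0. ]
scene solder_spool 0.85 [303. 276.] [731.6 -89.8   0. ]
scene flux_jar 0.7 [305. 214.] [ 718.4 -232.     0. ]
scene multimeter 0.9 [301. 105.] [ 665.9 -488.7    0. ]
scene phone_shell 0.59 [240. 490.] [557.2 494.    0. ]
scene cutters 0.67 [207. 478.] [397.2 517.8   0. ]
```

View pics/top0.png

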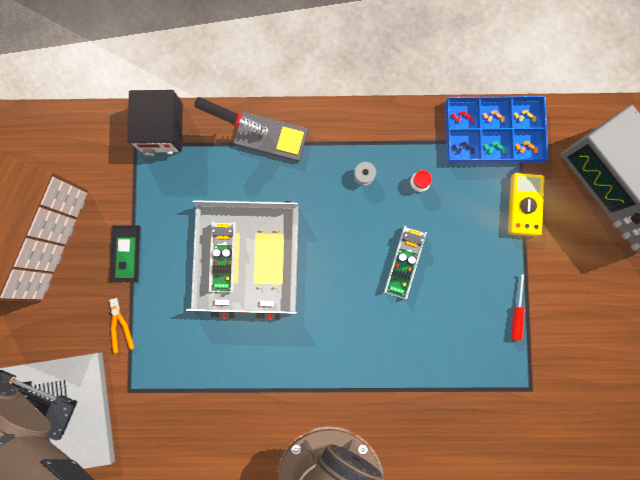

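View pics/scene0.png

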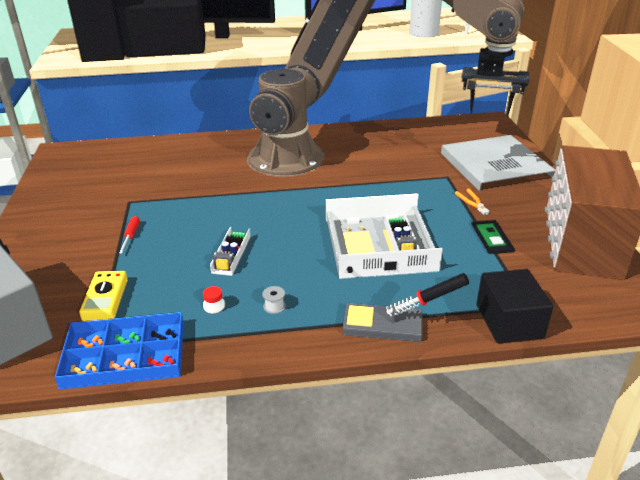

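The pictures show the loose module at about (263, 404) px in the top view, with its transformer at the far end. The fitted module is in the left bay at (257, 223), and the right bay at (258, 269) is empty. I'll refine the poses by silhouette fitting.

```bash
cat >> h.py <<'E'
from scipy.optimize import minimize
def box(x0,x1,w,z0,z1): return np.array([[x,y,z] for x in(x0,x1) for y in(-w/2,w/2) for z in(z0,z1)])
MOD=[box(-85,85,54,0,28),box(42,78,40,0,43)]
CASE=[box(-130,130,250,0,33),box(-130,-127,250,0,70),box(127,130,250,0,70)]
def sil(p,parts,q,z):
    S=4;im=np.zeros((480*S,640*S),np.uint8);E=np.array(p["extrinsics"]);c,s=np.cos(q[2]),np.sin(q[2])
    for b in parts:
        w=b@np.array([[c,s,0],[-s,c,0],[0,0,1]])+[q[0],q[1],z];u=w@E[:3,:3].T+E[:3,3]
        uv=np.c_[u[:,0]/u[:,2]*p["fx"]+p["cx"],u[:,1]/u[:,2]*p["fy"]+p["cy"]]
        cv2.fillConvexPoly(im,cv2.convexHull(((uv+.5)*S).astype(np.int32)),255)
    return cv2.resize(im,(640,480),interpolation=cv2.INTER_AREA)/255.
def fit(views,parts,q0,z):
    f=lambda v:sum(np.abs(sil(p,parts,[v[0],v[1],v[2]/100],z)-m).sum()/m.sum() for p,m in views)
    v0=np.array([q0[0],q0[1],q0[2]*100]);sx=v0+np.array([[0,0,0],[12,0,0],[0,12,0],[0,0,8]])
    r=minimize(f,v0,method="Nelder-Mead",options=dict(initial_simplex=sx,xatol=.1,fatol=1e-4))
    return r.x.round(1),round(r.fun/len(views),3)
E
python3 - <<'E'
from h import *
P={c:eyes.read_camera(c) for c in("top","scene")}
for n,parts,q,z in(("module",MOD,(514,-190,-.26),0),("fitted",MOD,(537,255,0),13),("case",CASE,(535,200,0),0)):
    M={}
    for c,p in P.items():
        for r in eyes.cut_out(n,p)[:2]:
            print(n,c,round(r["score"],2),np.round(r["centre"]),r["mask"].sum())
            ct=ray(p,r["centre"],20)
            if c not in M and np.hypot(*(ct[:2]-q[:2]))<60: M[c]=r["mask"].astype(float)
    for cs in(("top",),("scene",),("top","scene")):
        v=[(P[c],M[c]) for c in cs if c in M]
        if v: print(n,cs,fit(v,parts,q,z))
p=P["top"];cv2.imwrite("pics/crop.png",cv2.resize(cv2.cvtColor(p["pixels"],cv2.COLOR_RGB2BGR)[190:325,180:440],None,fx=3,fy=3,interpolation=cv2.INTER_CUBIC))
E
```

```text
module top 0.55 [264. 405.] 1529
module ('top',) (array([ 520.6, -185.9,  -30.9]), np.float64(0.092))
module ('top', 'scene') (array([ 520.6, -185.9,  -30.9]), np.float64(0.092))
fitted top 0.74 [254. 222.] 1845
fitted scene 0.68 [237. 397.] 875
fitted ('top',) (array([536.6, 256.8,  -3.4]), np.float64(0.137))
fitted ('scene',) (array([508.7, 254. ,  -5.9]), np.float64(0.397))
fitted ('top', 'scene') (array([535.3, 253.3,  -4.3]), np.float64(0.296))
case top 0.76 [261. 248.] 8420
case ('top',) (array([535. , 202.3,  -3.3]), np.float64(0.433))
case ('top', 'scene') (array([535. , 202.3,  -3.3]), np.float64(0.433))
```

View pics/crop.png

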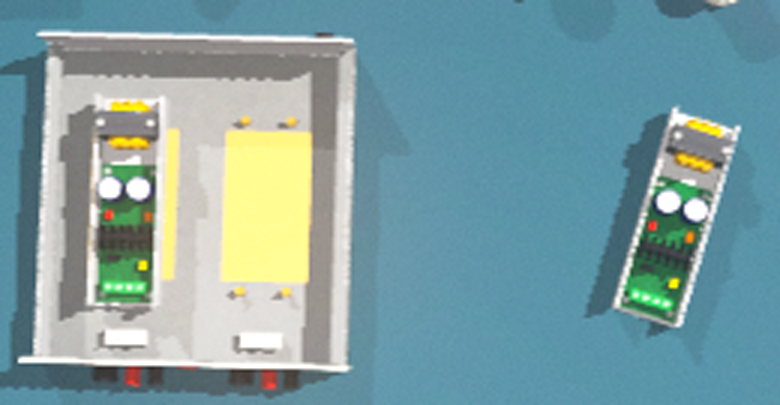

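The crop clearly shows the loose module's wall-top corners and the four posts of the empty bay, so I'll measure those directly.

```bash
python3 - <<'E'
from h import *
p=eyes.read_camera("top")
g=lambda L,z:np.array([ray(p,(190+v/3-.33,180+u/3-.33),z)[:2] for u,v in L])
m=g([(675,108),(740,128),(683,326),(613,306)],28);print(m.tolist(),m.mean(0))
a=(m[0]+m[1])/2-(m[2]+m[3])/2;print("len,yaw",np.hypot(*a),np.degrees(np.arctan2(a[1],a[0])),"width",np.hypot(*(m[0]-m[1])),np.hypot(*(m[2]-m[3])))
print("bal",m.mean(0)+43*a/np.hypot(*a))
b=g([(245,121),(291,121),(286,293),(239,293)],13);print("posts",b.tolist(),b.mean(0))
a=b[0]+b[1]-b[2]-b[3];print("yaw",np.degrees(np.arctan2(a[1],a[0])))
for L in([(40,35),(355,40)],[(20,360),(350,368)]):
    c=g(L,70);d=c[0]-c[1];print("panel",c.tolist(),np.hypot(*d),np.degrees(np.arctan2(-d[0],d[1])))
f=g([(97,98),(163,98),(155,304),(88,304)],41);a=f[0]+f[1]-f[2]-f[3];print("fitted",f.mean(0),np.degrees(np.arctan2(a[1],a[0])))
E
```

```text
[[610.7, -188.0], [594.0, -240.2], [434.5, -190.8], [450.8, -135.1]] [ 522.5   -188.525]
len,yaw 167.69142047224722 -17.759640874424417 width 54.806295258847776 58.03602329588065
bal [ 563.45081299 -201.64105563]
posts [[604.3, 163.0], [604.1, 125.2], [463.0, 128.9], [463.2, 167.3]] [533.65 146.1 ]
yaw -1.6238253255977482
panel [[667.1, 320.7], [661.2, 69.9]] 250.8693883278707 -1.3476186617421961
panel [[410.1, 332.1], [402.7, 74.2]] 258.00614333771205 -1.6435535807806427
fitted [537.075 255.775] -1.7074985953849349
```

```bash
python3 -m inch '[[[0,0,0],-0.9,-1],[[-0.5,-0.6,0],0,-1],[[-0.5,-0.6,0],0,-1],[[-0.5,-0.6,0],0,-1],[[-0.5,-0.6,0],0,-1],[[-0.5,-0.6,0],0,-1],[[-0.5,-0.6,0],0,-1],[[-0.5,-0.6,0],0,-1],[[-0.5,-0.6,0],0,-1],[[-0.5,-0.6,0],0,-1]]'
```

```text
t: 3.1
eef_pos: [394.8, 187.6, 214.9]
tcp_rot: [3.141, 0.001, 2.835]
ft_force: [1.1, 0.2, -0.7]
opening: 1.0
grip_force: 0.0
```

```bash
python3 -m inch '[[[-0.5,-0.6,0],0,-1],[[-0.5,-0.6,0],0,-1],[[-0.5,-0.6,0],0,-1],[[-0.5,-0.6,0],0,-1],[[-0.5,-0.6,0],0,-1],[[-0.5,-0.6,0],0,-1],[[-0.5,-0.6,0],0,-1],[[-0.5,-0.6,0],0,-1],[[-0.3,0,0],0,-1],[[0,0,0],0,-1]]'; cat >> h.py <<'E'
def go(x,y,z,yawdeg):
    s=env.state();e=s["eef_pos"];y0=s["tcp_rot"][2];d=np.array([x,y,z])-e
    print("t",s["t"],"eef",e.round(1),"yaw",np.degrees(s["tcp_rot"]).round(2),"open",round(s["opening"],3),"grip",s["grip_force"],"ft",s["ft_force"].round(2),s["moment"].round(2))
    dy=(np.radians(yawdeg)-y0+np.pi)%(2*np.pi)-np.pi
    for t,a in(("now",y0),("turned",y0+dy)): print(t,"units",((np.array([[np.cos(a),np.sin(a),0],[np.sin(a),-np.cos(a),0],[0,0,-1]])@d)/60).round(3))
    print("turn",-np.degrees(dy)/5)
E
python3 - <<'E'
from h import *
go(563,-201.5,4,162.4)
p=eyes.read_camera("scene");save(p,"s1.png")
cv2.imwrite("pics/s1c.png",cv2.resize(cv2.imread("pics/s1.png")[150:310,150:310],None,fx=3.5,fy=3.5))
E
```

```text
t: 4.35
eef_pos: [553.9, -163.9, 214.2]
tcp_rot: [3.141, -0.0, 2.835]
ft_force: [-0.9, 0.4, 0.5]
opening: 0.996
grip_force: 0.0
t 4.35 eef [ 553.9 -163.9  214.2] yaw [ 1.7999e+02 -1.0000e-02  1.6241e+02] open 0.996 grip 0.0 ft [-0.89  0.37  0.51] [-0.03 -0.01 -0.02]
now units [-0.334 -0.551  3.503]
turned units [-0.335 -0.551  3.503]
turn 0.0023892427749205294
```

View pics/s1c.png

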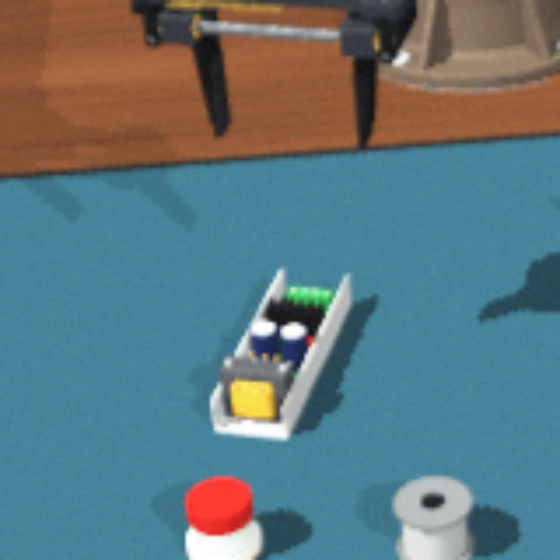

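The gripper is open above and short of the module, and the module is undisturbed. Next I centre over the balance point and go part way down.

```bash
python3 -m inch '[[[-0.17,-0.28,0],0,-1],[[-0.165,-0.27,0],0,-1],[[0,0,0.5],0,-1],[[0,0,0.5],0,-1],[[0,0,0.5],0,-1],[[0,0,0.5],0,-1],[[0,0,0.4],0,-1],[[0,0,0.1],0,-1],[[0,0,0],0,-1],[[0,0,0],0,-1]]'
python3 - <<'E'
from h import *
go(563,-201.5,4,162.4)
p=eyes.read_camera("scene");save(p,"s2.png")
cv2.imwrite("pics/s2c.png",cv2.resize(cv2.imread("pics/s2.png")[170:300,170:300],None,fx=4.5,fy=4.5,interpolation=cv2.INTER_CUBIC))
for r in eyes.cut_out("module",p)[:2]: print(r["score"],r["centre"])
E
```

```text
t: 5.65
eef_pos: [563.2, -201.3, 65.6]
tcp_rot: [-3.141, 0.002, 2.835]
ft_force: [-0.3, 0.1, 0.3]
opening: 1.001
grip_force: 0.0
t 5.65 eef [ 563.2 -201.3   65.6] yaw [-1.7999e+02  9.0000e-02  1.6245e+02] open 1.001 grip 0.0 ft [-0.33  0.15  0.25] [ 0.02 -0.02 -0.01]
now units [ 0.002 -0.004  1.027]
turned units [ 0.002 -0.004  1.027]
turn 0.010262001598864577
0.91 [250.4, 227.2]
```

View pics/s2c.png

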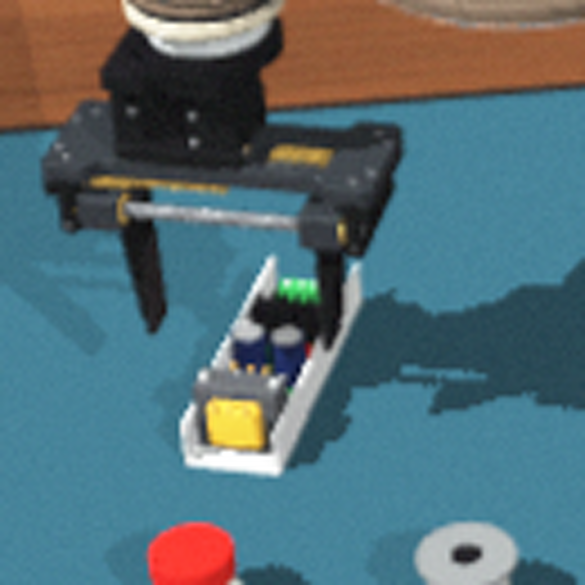

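The fingers straddle the module symmetrically, just inboard of the transformer. I'll descend and close.

```bash
python3 -m inch '[[[0,0,0.3],0,-1],[[0,0,0.3],0,-1],[[0,0,0.25],0,-1],[[0,0,0.15],0,-1],[[0,0,0.02],0,-1],[[0,0,0],0,-1],[[0,0,0],0,1],[[0,0,0],0,1],[[0,0,0],0,1],[[0,0,0],0,1]]'
python3 - <<'E'
from h import *
go(563,-201.5,4,162.4)
E
```

```text
t: 7.0
eef_pos: [562.8, -200.9, 3.5]
tcp_rot: [3.142, 0.0, 2.835]
ft_force: [-0.2, -0.6, -0.7]
opening: 0.632
grip_force: 0.0
t 7.0 eef [ 562.8 -200.9    3.5] yaw [1.8000e+02 1.0000e-02 1.6246e+02] open 0.632 grip 0.0 ft [-0.21 -0.58 -0.71] [-0.   -0.    0.02]
now units [-0.007 -0.008 -0.008]
turned units [-0.007 -0.008 -0.008]
turn 0.011080936437458437
```

Still closing, so I'll let it finish and then lift slightly.

```bash
python3 -m inch '[[[0,0,0],0,1],[[0,0,0],0,1],[[0,0,0],0,1],[[0,0,0],0,1],[[0,0,-0.1],0,1],[[0,0,-0.1],0,1],[[0,0,-0.1],0,1],[[0,0,-0.1],0,1],[[0,0,-0.1],0,1],[[0,0,0],0,1]]'
python3 - <<'E'
from h import *
go(563,-201.5,4,162.4)
P=[eyes.read_camera(c) for c in("top","scene")]
for p in P:
  for n,z in(("module",30),("balance",44),("transformer",73)):
    for r in eyes.spot_point(n,p)[:1]: print(n,round(r["score"],2),ray(p,r["centre"],z))
save(P[1],"s3.png")
cv2.imwrite("pics/s3c.png",cv2.resize(cv2.imread("pics/s3.png")[170:300,170:300],None,fx=4.5,fy=4.5,interpolation=cv2.INTER_CUBIC))
E
```

```text
t: 8.25
eef_pos: [563.0, -201.0, 34.0]
tcp_rot: [-3.142, 0.001, 2.835]
ft_force: [0.7, 0.6, -6.9]
opening: 0.568
grip_force: 30.0
t 8.25 eef [ 563. -201.   34.] yaw [-1.8000e+02  5.0000e-02  1.6245e+02] open 0.568 grip 29.99701201915741 ft [ 0.71  0.63 -6.87] [ 0.02 -0.01  0.03]
now units [-0.003 -0.008  0.5  ]
turned units [-0.003 -0.008  0.5  ]
turn 0.010712621749399092
module 0.81 [ 516.2 -195.6   30. ]
balance 0.72 [ 569.4 -197.7   44. ]
transformer 0.68 [ 580.1 -198.7   73. ]
```

View pics/s3c.png

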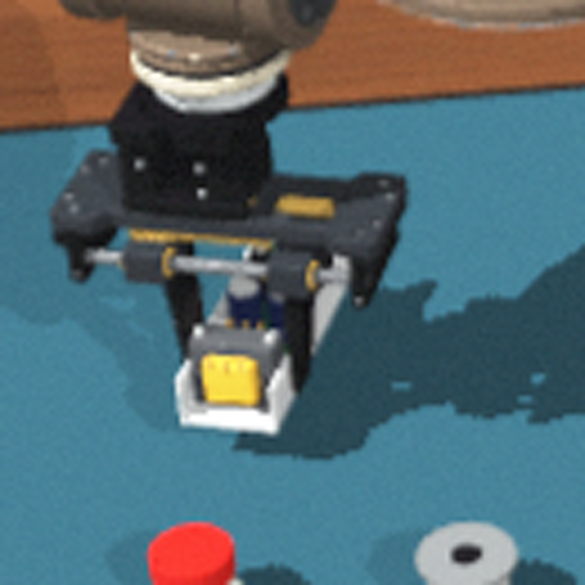

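It is lifted level, about 0.7 kg with almost no moment, so it's held at the balance point. I'll raise it and start turning.

```bash
python3 -m inch '[[[0,0,-0.1],0,1],[[0,0,-0.2],0,1],[[0,0,-0.25],-0.2,1],[[0,0,-0.25],-0.4,1],[[0,0,-0.25],-0.5,1],[[0,0,-0.25],-0.5,1],[[0,0,-0.2],-0.5,1],[[0,0,-0.15],-0.5,1],[[0,0,-0.1],-0.4,1],[[0,0,0],-0.2,1]]'
python3 - <<'E'
from h import *
go(578.5,144.1,56.5,178.4)
E
```

```text
t: 9.9
eef_pos: [562.8, -201.0, 139.1]
tcp_rot: [-3.141, 0.001, 3.116]
ft_force: [0.5, 0.7, -6.9]
opening: 0.569
grip_force: 30.0
t 9.9 eef [ 562.8 -201.   139.1] yaw [-1.7998e+02  5.0000e-02  1.7853e+02] open 0.569 grip 29.997096955776215 ft [ 0.54  0.68 -6.88] [ 0.02  0.01 -0.03]
now units [-0.114  5.756  1.377]
turned units [-0.1    5.756  1.377]
turn 0.026704301503066095
```

```bash
python3 -m inch '[[[0,0.1,0],0,1],[[0,0.2,0],0,1],[[-0.02,0.3,0],0,1],[[-0.02,0.35,0],0,1],[[-0.02,0.4,0],0,1],[[-0.02,0.4,0],0,1],[[-0.02,0.4,0],0,1],[[0,0.4,0],0,1],[[0,0.4,0],0,1],[[0,0.4,0],0,1]]'
```

```text
t: 11.15
eef_pos: [573.9, 2.0, 138.5]
tcp_rot: [3.141, 0.0, 3.115]
ft_force: [0.4, -0.4, -6.2]
opening: 0.566
grip_force: 30.0
```

```bash
python3 -m inch '[[[0,0.4,0],0,1],[[0,0.4,0],0,1],[[0,0.4,0],0,1],[[0,0.4,0],0,1],[[0,0.35,0],0,1],[[0,0.2,0],0,1],[[0,0.15,0],0,1],[[0,0.1,0],0,1],[[0,0,0],0,1],[[0,0,0],0,1]]'
python3 - <<'E'
from h import *
go(578.5,144.1,56.5,178.4)
p=eyes.read_camera("scene");save(p,"s4.png")
cv2.imwrite("pics/s4c.png",cv2.resize(cv2.imread("pics/s4.png")[140:290,300:470],None,fx=3.8,fy=3.8,interpolation=cv2.INTER_CUBIC))
for n,z in(("module",136),("balance",150),("transformer",179)):
    for r in eyes.spot_point(n,p)[:2]: print(n,round(r["score"],2),np.round(r["centre"]),ray(p,r["centre"],z))
E
```

```text
t: 12.4
eef_pos: [578.1, 143.4, 138.4]
tcp_rot: [3.142, -0.0, 3.114]
ft_force: [0.2, -0.5, -6.6]
opening: 0.566
grip_force: 30.0
t 12.4 eef [578.1 143.4 138.4] yaw [180.    -0.   178.43] open 0.566 grip 29.997065663337708 ft [ 0.2  -0.55 -6.61] [0.04 0.04 0.01]
now units [-0.007  0.012  1.365]
turned units [-0.007  0.012  1.365]
turn 0.0055455688103045655
module 0.8 [200. 360.] [526.8 145.2 136. ]
balance 0.92 [208. 365.] [585.3 146.9 150. ]
transformer 0.6 [198. 362.] [587.7 136.5 179. ]
```

View pics/s4c.png

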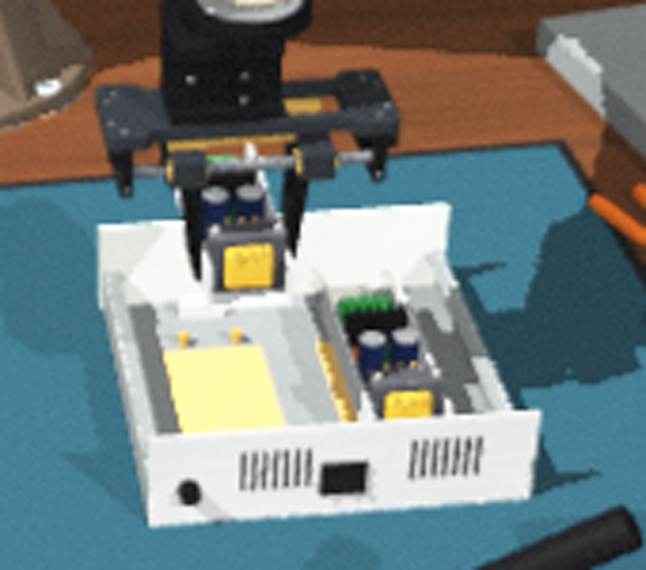

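The module hangs level over the empty right bay, with its transformer to the rear and clear of the case. I'll lower it slowly to 40 mm above the posts.

```bash
python3 -m inch '[[[0,0,0.1],0,1],[[0,0,0.2],0,1],[[0,0,0.25],0,1],[[0,0,0.25],0,1],[[0,0,0.2],0,1],[[0,0,0.15],0,1],[[0,0,0.1],0,1],[[0,0,0.1],0,1],[[0,0,0],0,1],[[0,0,0],0,1]]'
python3 - <<'E'
from h import *
go(578.5,144.1,56.5,178.4)
P=[eyes.read_camera(c) for c in("top","scene")];p=P[1];save(p,"s5.png")
cv2.imwrite("pics/s5c.png",cv2.resize(cv2.imread("pics/s5.png")[140:290,300:470],None,fx=3.8,fy=3.8,interpolation=cv2.INTER_CUBIC))
for p in P:
  for n,z in(("module",53),("balance",67),("transformer",96),("bay_right",13),("fitted",13)):
    for r in eyes.spot_point(n,p)[:2]: print(n,round(r["score"],2),np.round(r["centre"]),ray(p,r["centre"],z))
E
```

```text
t: 13.85
eef_pos: [578.2, 143.8, 57.7]
tcp_rot: [3.141, 0.001, 3.115]
ft_force: [0.9, -0.1, -6.5]
opening: 0.569
grip_force: 30.0
t 13.85 eef [578.2 143.8  57.7] yaw [1.7999e+02 3.0000e-02 1.7845e+02] open 0.569 grip 29.99701827764511 ft [ 0.86 -0.14 -6.45] [0.02 0.   0.04]
now units [-0.004  0.004  0.021]
turned units [-0.004  0.004  0.021]
turn 0.010723803540004491
bay_right 0.31 [256. 223.] [539.3 256.4  13. ]
fitted 0.62 [183. 423.] [ 718.  -237.8   13. ]
fitted 0.58 [255. 222.] [543.  258.9  13. ]
module 0.76 [229. 356.] [532.  135.9  53. ]
balance 0.75 [237. 365.] [590.4 147.   67. ]
transformer 0.87 [226. 364.] [583.7 145.9  96. ]
transformer 0.32 [246. 377.] [670.8 160.2  96. ]
bay_right 0.71 [242. 360.] [536.5 145.9  13. ]
fitted 0.65 [238. 399.] [533.1 252.3  13. ]
```

View pics/s5c.png

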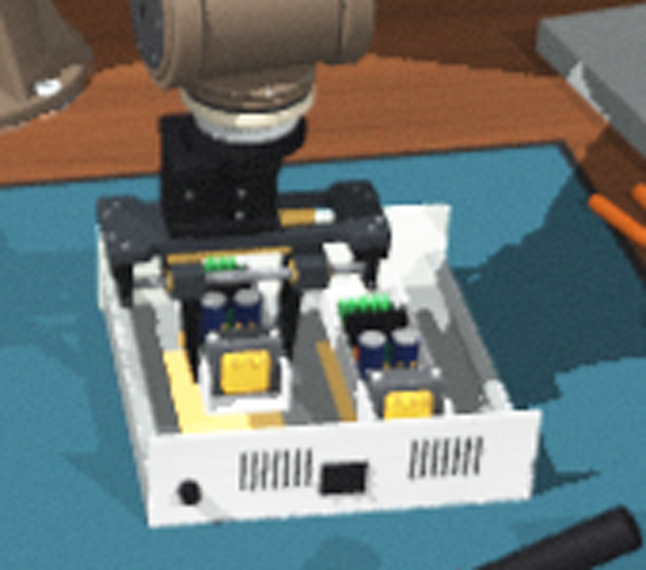

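The module hangs level and aligned in the bay. I'll check its rear bottom edge, at crop (210,408) to (288,410), which should be near x = 620 if it is centred.

```bash
python3 - <<'E'
from h import *
p=eyes.read_camera("scene")
for u,v,z in((210,408,54.2),(288,410,54.2),(205,372,82),(292,372,82)): print(ray(p,(140+v/3.8-.37,300+u/3.8-.37),z))
for r in eyes.cut_out("transformer",p)[:1]+eyes.cut_out("module",p)[:1]: print(r["score"],r["centre"],ray(p,r["centre"],75))
E
```

```text
[611.4 118.9  54.2]
[621.1 168.5  54.2]
[609.8 115.3  82. ]
[618.1 170.6  82. ]
0.64 [232.1, 362.7] [579.9 144.1  75. ]
0.63 [233.9, 398.5] [601.  230.3  75. ]
```

```bash
python3 - <<'E'
from h import *
p=eyes.read_camera("scene");E=np.array(p["extrinsics"])
im=cv2.cvtColor(p["pixels"],cv2.COLOR_RGB2BGR)[195:255,340:420];im=cv2.resize(im,None,fx=9,fy=9,interpolation=cv2.INTER_CUBIC)
def line(a,col):
    t=np.radians(-1.6+a);c,s=np.cos(t),np.sin(t);o=np.array([578.2,143.8])-43*np.array([c,s])
    pts=[]
    for x,y,z in((85,-27,82.2),(85,-27,54.2),(85,27,54.2),(85,27,82.2)):
        u=E[:3,:3]@[o[0]+c*x-s*y,o[1]+s*x+c*y,z]+E[:3,3];pts.append([(u[0]/u[2]*p["fx"]+p["cx"]-340+.5)*9,(u[1]/u[2]*p["fy"]+p["cy"]-195+.5)*9])
    cv2.polylines(im,[np.int32(pts)],False,col,1)
line(0,(0,0,255));line(-8,(255,0,0));cv2.imwrite("pics/z.png",im)
E
```

```text
(no output)
```

View pics/z.png

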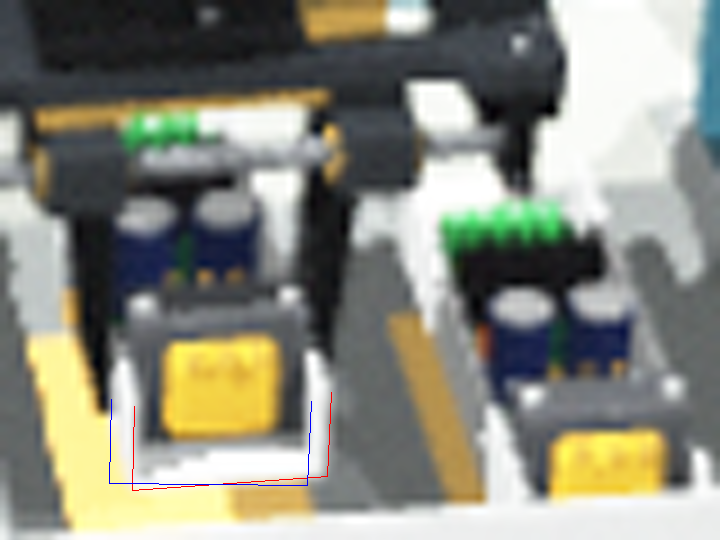

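The red outline (nominal pose) coincides with the module's rear end at columns 133–328, so yaw and centring are right, within a few mm. I'll hand in.

```bash
python3 -c "
from h import *
print(env.job_done())"
```

```text
the job is handed in; nothing more can be done
None
```

I handed the job in with the module gripped at its balance point and held level over the empty right bay, transformer to the rear, its underside about 41 mm above the posts; the hand-in returned no verdict.

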